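# End the mould dryer's run and draw out its tray

### The job

Stop the mould drying run: turn the dial of the timer on the bench back until its pointer stands at the long zero mark. Then pull the dryer's tray out by its handle all the way to its stop, and leave the plaster moulds, the jar and the brush where they are.

Things in the scene. Friction and masses are not known exactly. Their poses are not given: they have to be found in the camera images.
- dial (a joint): Turn of the timer's dial, rad: 0 when the pointer stands at the zero mark, growing clockwise seen from above; range -0.5 to 2.9. Stiff (about 0.1 N m), stays where it is left. The dial is a flat aluminium disc 112 mm across, its upper face 75 mm above the bench, with an upright pointer fin on it
- dial_axis (a point): On the dial's axis, at the height of the disc's upper face (75 mm above the bench). z up; x points from the axis to the zero mark. It belongs to the fixed timer box: white, 170 x 170 mm, 60 mm high, standing on the bench
- pointer_tip (a point): End of the pointer's nose, 60 mm from the dial's axis, 85 mm above the bench; turns with the dial. The pointer is a black upright fin 14 mm thick and 32 mm high (top 107 mm above the bench) from 20 mm behind the axis to 52 mm in front of it, then a narrow nose 6 mm thick to 60 mm. It can be pushed round from the side
- zero_mark (a point): The zero mark on the timer box beside the dial: a raised dark bar 20 mm long and 10 mm wide pointing at the dial's axis, 72 mm from it; the other marks, every 30 degrees clockwise, are short and thin
- tray (a joint): How far the dryer's tray is pulled out, m: 0 shut, 0.12 at its stop; it slides stiffly (about 3 N)
- tray_handle (a point): Middle of the tray's handle, 115 mm above the bench: a level round bar 12 mm thick and 130 mm long between two arms, its centre 47 mm in front of the tray's flat front panel, so 41 mm is free behind it. Moves with the tray. x points into the dryer, y along the bar, z up; the tray slides out along -x
- dryer: Grey drying cabinet fixed on the bench, 260 mm deep (x), 320 mm wide (y), 150 mm high; origin at the centre of its underside; the tray slides out of its front, which faces -x, and carries small plaster moulds fixed in it
- mould: Standing plaster mould with a dark band round it, 110 mm across, 120 mm high, loose on the bench; origin at the centre of its underside
- half_mould: Plaster mould half, a block 100 x 130 x 45 mm lying loose on the dryer's top; origin at the centre of its underside
- jar: White ceramic jar, open, 84 mm across, 100 mm high, loose; origin at the centre of its underside
- brush: Brush 180 mm long lying loose on the bench along its x; origin at its underside
Not all that is in view belongs to the job. Of the things shaped like the part that bears dial, the white one is meant.

How it is judged:
On the way, in this order (a step that is already met when the one before it is completed fails the run):
1. the dial's pointer stands at the zero mark (value of joint dial between -0.12 and 0.12 rad), for 0.3 s.
2. the tray is pulled out to its stop (value of joint tray above 0.108 m), for 0.2 s.
At the end, for the whole second after the job is handed in: The pointer stands within 0.12 rad (7 degrees) of the zero mark and the tray rests within 12 mm of its stop (all of step 1 and value of joint tray above 0.108 m and velocity of joint tray between -0.01 and 0.01 m/s); the robot touches nothing.
It fails at once if a plaster mould, the jar or the brush is moved more than 30 mm (distance of any of mould, half_mould, jar, brush from where it was at the start of the episode above 0.03 m).
It also fails if it takes over 48 s, if anything falls off the work surface, if the arm or the gripper's body presses on something with over 40 N, if the wrist force passes 120 N, or if a joint passes its speed limit or range.

### The arm

A 6-joint arm with a two-finger parallel gripper is mounted at the origin on the work surface. World frame = base frame: x ahead of the robot, y to its left, z up, the work surface at z = 0. Lengths are in m, angles in rad, forces in N, time in s.
With the tool pointing down it reaches from about 0.375 to 0.9 m from the base axis. Payload 3.1 kg.
Tool frame: the origin (TCP) lies midway between the tips of the shut fingers; the grasp point (between the pads) lies arm.tcp_to_grasp behind it (arm.tcp_to_grasp is the distance from the TCP to the grasp point, in m); z points along the fingers, y is the line along which they close (so a half turn about z gives the same grasp; the last joint's range is limited). The gripper opens to 87 mm and grips with 3 to 60 N. Pads are 19 mm wide; open, the fingers measure 117 mm over their backs; the gripper's body (75 mm by 190 mm) begins 51 mm behind the grasp point.
Start: joints at [-1.284, 0.527, 1.433, -0, 1.181, -0.178], TCP at [0.28, -0.559, 0.185] pointing down, gripper open.
Joint ranges: [-3.08, 3.08], [-0.75, 2.2], [0.22, 2.44], [-1.43, 4.57], [0, 2.65], [-2.85, 2.85]. Speed limits (rad/s): [2.79, 2.79, 3.14, 3.14, 3.14, 3.14].

### API

Orientations are given as a rotation vector (axis times angle).
In Python, from workcell import arm gives the robot as it stands. The module is installed in compiled form; this text tells all that it offers. Calls block until the motion is done:
- arm.reach(position, orientation): joint-space move of the TCP to a pose.
- arm.servo_line(position, orientation=None, velocity=0.15, threshold=None): straight line of the TCP; orientation=None keeps the orientation; velocity is the mean speed in m/s. With threshold (N) it stops when the force on the tool has changed by that much, and returns True; else False.
- arm.move_joints(angles): joint-space move.
- arm.open_gripper() and arm.close(): open the fingers fully, or close them until they stop; the grip force is fixed at half the most.
- arm.pause(seconds).
- arm.solve_ik(position, orientation): joint angles nearest the present ones, or None.
- arm.grab_frame(name): name is "scene" or "top" or "wrist"; returns (picture, depth): 384x512x3 uint8, red, green, blue; 384x512 float32, m along the optical axis (not along the pixel's ray), 0 where there is no reading.
- arm.camera_params(name): a dict with "K" (3x3 intrinsics, pixels), "camera_from_world" (4x4, takes a point from world to camera coordinates). Camera axes: x right, y down, z forward; pixel columns grow to the right and rows downward; lengths in m; the calibration is good to about 2 mm. A picture is of the moment at which its call begins: read the wrist's pose just before it. camera_params takes no time and is no camera call; for the wrist camera it gives the pose at the moment of the call.
A pose or a line that the arm cannot do raises arm.MotionError and nothing moves.
- arm.close_job(): hands the job in; it is judged then, once.
Readings, each from a call of its own:
- arm.current_t(): time.
- arm.current_joint_positions(): joint angles.
- arm.current_joint_vel(): joint speeds.
- arm.current_effort(): joint torques, N m.
- arm.current_ee_pos(): TCP position.
- arm.current_orientation(): TCP orientation.
- arm.current_force(): force on the tool from outside, world axes, zero at the start.
- arm.current_ft_torque(): the same for the moment, N m.
- arm.current_opening(): opening from 0.0 (shut) to 1.0 (fully open).
- arm.current_finger_force(): force on a finger pad.
Only numpy, scipy, OpenCV 4.12 (cv2) and the standard library are available. Lean on these libraries where they do the work, as an engineer would, in place of code of your own. Each camera call takes 0.05 s, during which the arm holds its last target. There are 200 camera calls.

## Working session

There is one attempt and no reset: what is moved stays moved. The work goes in short steps, each a Python script; the robot and the scene stay as the last script left them, time stands still between calls to the robot, and variables do not carry over. Pictures are saved under pics/ and viewed, at most 10 in all, crops included, and the job is handed in when it is done.

```bash
mkdir -p pics
cat > h.py <<'E'
import numpy as np, cv2, pickle
from workcell import arm
def grab(n):
    p=arm.camera_params(n); im,d=arm.grab_frame(n)
    pickle.dump((p,im,d),open(f'{n}.pkl','wb')); return p,im,d
def load(n): return pickle.load(open(f'{n}.pkl','rb'))
def pts(p,d):
    K=np.array(p['K']);v,u=np.mgrid[:d.shape[0],:d.shape[1]]
    c=np.stack([(u-K[0,2])/K[0,0]*d,(v-K[1,2])/K[1,1]*d,d],-1)
    T=np.linalg.inv(p['camera_from_world']); return c@T[:3,:3].T+T[:3,3]
def ray(p,u,v,z):
    K=np.array(p['K']);T=np.linalg.inv(p['camera_from_world'])
    r=T[:3,:3]@np.linalg.solve(K,[u,v,1]);o=T[:3,3];return o+r*(z-o[2])/r[2]
E
python3 - <<'E'
from h import *
ims=[]
for n in ['scene','top']:
    p,im,d=grab(n); cv2.imwrite(f'pics/{n}0.png',im[...,::-1])
    print(n,np.linalg.inv(p['camera_from_world']).round(3).tolist(),p['K'])
print(arm.current_t(),arm.tcp_to_grasp,arm.current_orientation())
E
```

```text
scene [[0.825, 0.428, -0.369, 0.917], [0.565, -0.622, 0.542, -0.618], [0.003, -0.656, -0.755, 0.961], [0.0, 0.0, 0.0, 1.0]] [[348.78319234   0.         260.48193603]
 [  0.         348.78319234 189.30409406]
 [  0.           0.           1.        ]]
top [[0.002, -0.998, 0.065, 0.395], [-1.0, -0.002, -0.005, -0.023], [0.005, -0.065, -0.998, 1.537], [0.0, 0.0, 0.0, 1.0]] [[408.2602039    0.         258.8975022 ]
 [  0.         408.2602039  191.02795704]
 [  0.           0.           1.        ]]
0.1 0.0187 [-3.05524611e+00 -7.23099989e-01  1.79449848e-04]
```

View pics/scene0.png

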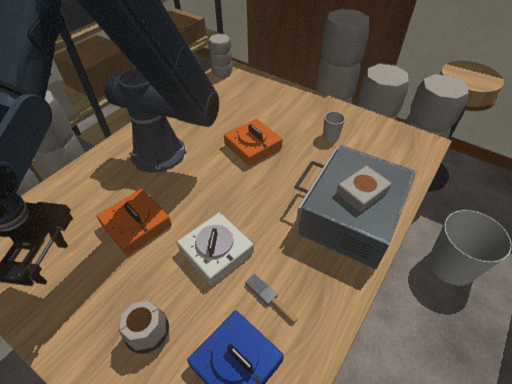

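View pics/top0.png

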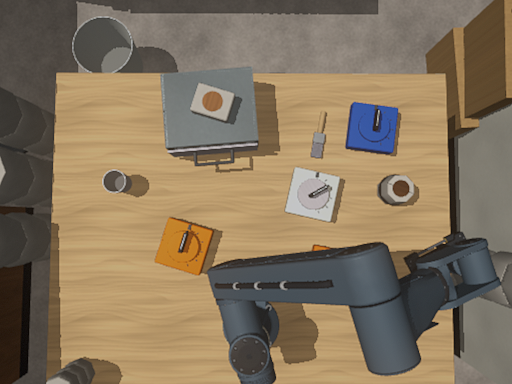

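The scene view shows the white timer at (215,248), orange ones at (253,140) and (134,220), and a blue one at (236,352). In the top view they are white (313,194), orange (185,245) and (320,247), and blue (372,127). The dryer is at (210,110) with its handle at (214,160), the jar at (116,181), the mould at (398,190) and the brush at (319,135). By the description I choose the white one at top (313,194), and I'll check it in a close crop.

Run:
```python
from h import *
p,im,d=load('top'); P=pts(p,d)
s,ims,ds=load('scene'); Q=pts(s,ds)
a=cv2.resize(im[160:230,275:350],None,fx=5,fy=5,interpolation=cv2.INTER_CUBIC)
b=cv2.resize(ims[205:290,170:260],None,fx=4.1,fy=4.1,interpolation=cv2.INTER_CUBIC)
o=np.zeros((360,760,3),np.uint8);o[:a.shape[0],:a.shape[1]]=a;o[:b.shape[0],385:385+b.shape[1]]=b
cv2.imwrite('pics/crop1.png',o[...,::-1])
# disc: pixels near height .075 
for n,(P_,I) in {'top':(P,im),'scene':(Q,ims)}.items():
    x0=P[194,313]
    near=np.hypot(P_[...,0]-x0[0],P_[...,1]-x0[1])<.14
    for lo,hi in [(.05,.066),(.07,.08),(.09,.125)]:
        m=near&(P_[...,2]>lo)&(P_[...,2]<hi)
        q=P_[m]; 
        if len(q)<5: print(n,lo,len(q));continue
        r=cv2.minAreaRect(q[:,:2].astype(np.float32)*1000)
        print(n,lo,len(q),q.mean(0).round(4),np.round(r[0],1),np.round(r[1],1),round(r[2],1))
# dark pixels
g=im.max(-1); near=np.hypot(P[...,0]-x0[0],P[...,1]-x0[1])<.11
m=near&(g<75)&(P[...,2]>.04)
n,l,st,c=cv2.connectedComponentsWithStats(m.astype(np.uint8))
for i in range(1,n): print(st[i],c[i].round(1),ray(p,*c[i],.065).round(4),ray(p,*c[i],.107).round(4))
# handle & dryer
for n,(P_,I) in {'top':(P,im),'scene':(Q,ims)}.items():
  c=P[110,210]
  m=(np.hypot(P_[...,0]-c[0],P_[...,1]-c[1])<.3)&(P_[...,2]>.143)&(P_[...,2]<.157)
  r=cv2.minAreaRect(P_[m][:,:2].astype(np.float32)*1000);print('dryer',n,r)
```

```text
top 0.05 1356 [ 0.4778 -0.2214  0.0597] [ 479.2 -223.6] [170.8 170.7] 77.0
top 0.07 603 [ 0.4774 -0.2215  0.075 ] [ 483.1 -225.1] [109.4 143.7] 61.1
top 0.09 88 [ 0.4876 -0.2379  0.1061] [ 488.8 -240.3] [13.9 78.6] 29.8
scene 0.05 1771 [ 0.4912 -0.2353  0.0592] [ 481.5 -224.3] [169.8 171. ] 77.0
scene 0.07 780 [ 0.4831 -0.2246  0.0747] [ 481.5 -224. ] [110.5 109.5] 4.8
scene 0.09 137 [ 0.4931 -0.2428  0.1036] [ 491.8 -242.5] [14.8 78.1] 30.5
[317 173   1   1   1] [317. 173.] [ 0.5559 -0.2412  0.065 ] [ 0.5513 -0.235   0.107 ]
[317 176   1   1   1] [317. 176.] [ 0.5449 -0.2412  0.065 ] [ 0.5406 -0.2349  0.107 ]
[325 185   1   1   1] [325. 185.] [ 0.5123 -0.2699  0.065 ] [ 0.5089 -0.2629  0.107 ]
[322 187   1   1   1] [322. 187.] [ 0.505 -0.259  0.065] [ 0.5018 -0.2523  0.107 ]
[327 186   1   1   1] [327. 186.] [ 0.5087 -0.2771  0.065 ] [ 0.5054 -0.2699  0.107 ]
[318 189   1   1   1] [318. 189.] [ 0.4977 -0.2444  0.065 ] [ 0.4948 -0.2381  0.107 ]
[320 188   1   1   1] [320. 188.] [ 0.5013 -0.2517  0.065 ] [ 0.4983 -0.2452  0.107 ]
[325 188   2   1   2] [325.5 188. ] [ 0.5014 -0.2716  0.065 ] [ 0.4983 -0.2645  0.107 ]
[309 192   5   5  14] [311.1 194.6] [ 0.4772 -0.2195  0.065 ] [ 0.4748 -0.2139  0.107 ]
[318 192   2   1   2] [318.5 192. ] [ 0.4868 -0.2462  0.065 ] [ 0.4842 -0.2398  0.107 ]
dryer top ((767.0559692382812, 144.8961181640625), (276.4418029785156, 320.9333801269531), 4.970797538757324)
dryer scene ((770.3456420898438, 144.45291137695312), (272.2813720703125, 324.8046875), 4.695124626159668)
```

View pics/crop1.png

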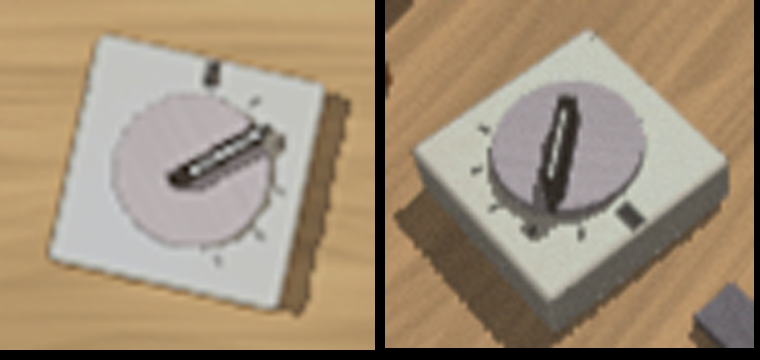

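The crop confirms the white timer. The long zero bar is at top pixel (317,174.5), and the pointer aims at the fourth position (~(328,187)). The numbers:

- **Axis:** (0.481, -0.224), with the disc at 0.075 m and 110 mm across, as given.
- **Zero mark:** 71 mm from the axis at about -13.5° yaw.
- **Pointer:** about -60° yaw.

Next I'll grip the fin over the axis and measure the handle.

```bash
cat >> h.py <<'E'
from scipy.spatial.transform import Rotation as Ro
def down(deg): return (Ro.from_euler('z',deg,degrees=True)*Ro.from_euler('x',180,degrees=True)).as_rotvec()
E
python3 - <<'E'
from h import *
c=np.array([.769,.1447]);R=Ro.from_euler('z',4.8,degrees=True).as_matrix()[:2,:2]
for n in ['top','scene']:
    p,im,d=load(n);P=pts(p,d);L=(P[...,:2]-c)@R
    m=(P[...,2]>.095)&(P[...,2]<.135)&(abs(L[...,1])<.12)&(L[...,0]<-.14)&(L[...,0]>-.26)
    q=L[m];print(n,m.sum(),P[m][:,2].mean().round(4),q.min(0).round(4),q.max(0).round(4))
    b=m&(L[...,0]<q[:,0].min()+.014); print(b.sum(),P[b].mean(0).round(4),L[b].mean(0).round(4))
    t=(P[...,2]>.145)&(P[...,2]<.155)&(abs(L[...,1])<.2)&(abs(L[...,0])<.2); print('top face',np.percentile(L[t],[0,1,99,100],axis=0).round(4).tolist())
    f=(P[...,2]>.03)&(P[...,2]<.10)&(abs(L[...,1])<.1)&(abs(L[...,0]+.14)<.05); print('front',f.sum(), np.median(L[f],axis=0) if f.any() else '')
a=[.481,-.224]
for yaw in (120,167): print(arm.solve_ik(a+[.083],down(yaw)))
arm.reach(a+[.2],down(120))
print(arm.servo_line(a+[.083],velocity=.1,threshold=15),arm.current_ee_pos(),arm.current_force(),arm.current_joint_positions())
arm.close();print(arm.current_opening()*87,arm.current_finger_force(),arm.current_t())
E
```

```text
top 230 0.12 [-0.1929 -0.0834] [-0.14    0.1175]
141 [0.583  0.1291 0.12  ] [-0.1867 -0.    ]
top face [[-0.1398, -0.1604], [-0.1235, -0.1573], [0.1331, 0.1573], [0.1366, 0.161]]
front 273 [-0.13852143  0.0012939 ]
scene 194 0.119 [-0.1906 -0.0752] [-0.1426  0.0681]
120 [0.5869 0.1217 0.1194] [-0.1834 -0.0077]
top face [[-0.1237, -0.1627], [-0.1201, -0.1603], [0.1351, 0.1569], [0.1373, 0.1621]]
front 0 
[-0.64658378  0.55140348  1.76370699  0.          0.82648218 -1.17018255]
[-0.64658378  0.55140348  1.76370699  0.          0.82648218 -1.9904873 ]
False [ 0.48143963 -0.22435127  0.08355194] [ 0.13298371  0.2910469  -0.96887495] [-6.46612901e-01  5.50593420e-01  1.76308503e+00 -1.48073968e-06
  8.26557196e-01 -1.17016171e+00]
0.2979728393157973 0.0 4.3917
```

Opening is near zero with no finger force, so the grip seems to have missed the fin. I'll look.

Run:
```python
from h import *
print(Ro.from_rotvec(arm.current_orientation()).as_matrix().round(2).tolist(),arm.current_opening(),arm.current_finger_force(),arm.current_force())
_,w,_=grab('wrist');p,s,d=grab('scene')
o=np.zeros((420,780,3),np.uint8);o[:384,:512]=w
o[:400,515:780]=cv2.resize(s[190:310,160:240],(265,400));cv2.imwrite('pics/g1.png',o[...,::-1])
```

```text
[[-0.5, 0.87, 0.0], [0.87, 0.5, 0.0], [0.0, 0.0, -1.0]] 0.0034249751645493943 0.0 [ 0.21856649  0.5510274  -0.25022996]
```

View pics/g1.png

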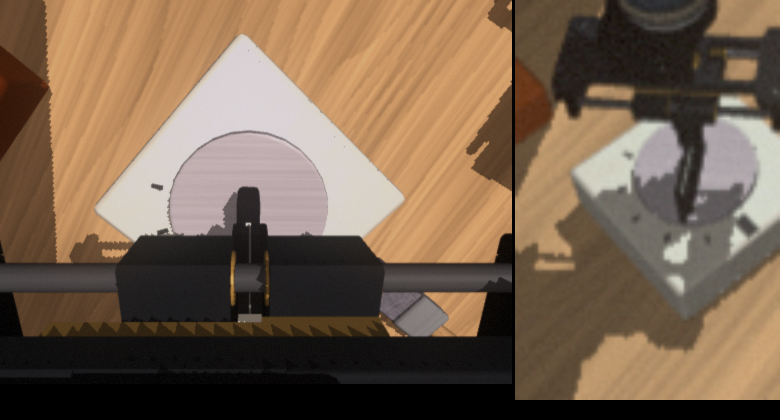

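The wrist view shows the pads (gold, columns 232 and 268, row 285) on either side of the black fin (column 250), despite the zero reading. I'll test with a small turn while watching the moment.

Run:
```python
from h import *
_,_,d=load('wrist'); print(d[200:320:15,250].round(3),d[285,225:276:5].round(3))
print(arm.current_opening(),arm.current_finger_force(),arm.current_ft_torque())
q=np.array(arm.current_joint_positions());q[5]-=.12;arm.move_joints(q.tolist())
print(arm.current_opening(),arm.current_finger_force(),arm.current_ft_torque(),arm.current_force(),arm.current_t())
```

```text
[0.186 0.187 0.169 0.153 0.155 0.084 0.085 0.259] [0.078 0.081 0.085 0.085 0.086 0.086 0.085 0.084 0.084 0.078 0.08 ]
0.007358188548044005 0.0 [-0.01701949 -0.13970441  0.03670764]
0.004203692168083744 0.0 [ 0.03390352 -0.15857361 -0.04336036] [-0.59986213  0.32594335  0.00391474] 4.7417
```

Run:
```python
from h import *
_,w0,_=load('wrist');_,w,_=grab('wrist');p,s,_=grab('scene')
o=np.zeros((400,780,3),np.uint8);o[:300,:380]=cv2.resize(w[150:340,130:370],(380,300))
o[:400,385:780]=cv2.resize(s[190:310,160:280],(395,400),interpolation=cv2.INTER_CUBIC);cv2.imwrite('pics/g2.png',o[...,::-1])
```

```text
(no output)
```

View pics/g2.png

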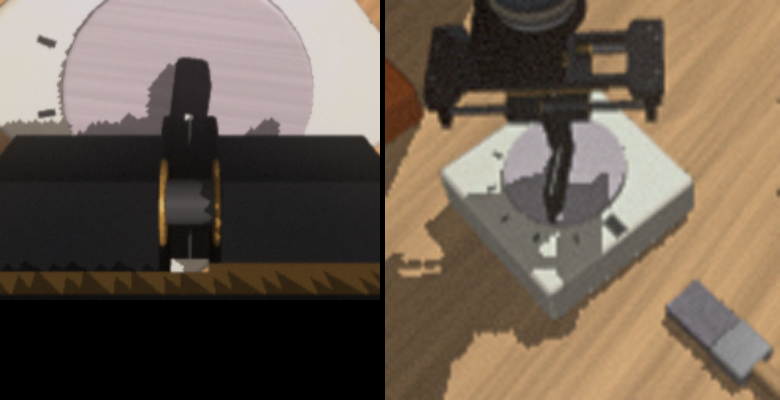

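Run:
```python
from h import *
p,w,d=load('wrist');P=pts(p,d)
print(np.array(p['K'])[0,0],'cam',np.linalg.inv(p['camera_from_world'])[:3,3].round(3),arm.current_ee_pos().round(4) if hasattr(arm.current_ee_pos(),'round') else arm.current_ee_pos())
for r in range(180,321,10): print(r,P[r,250].round(4),w[r,250])
print(P[285,215:286:7].round(3).tolist())
def tail(n,P): 
    pass
a=np.array([.481,-.224])
m=(P[...,2]>.098)&(P[...,2]<.112)&(np.linalg.norm(P[...,:2]-a,axis=-1)<.07)
q=P[m];print(m.sum(), q.mean(0), cv2.minAreaRect((q[:,:2]*1000).astype(np.float32)) if m.any() else 0)
s,im,ds=load('scene');Q=pts(s,ds)
m=(Q[...,2]>.095)&(Q[...,2]<.11)&(np.linalg.norm(Q[...,:2]-a,axis=-1)<.07)&(np.linalg.norm(Q[...,:2]-a,axis=-1)>.03)
e=Q[m][:,:2]-a;print(m.sum(),np.degrees(np.arctan2(e[:,1],e[:,0])).round(0))
```

```text
316.97343722097725 cam [ 0.435 -0.162  0.282] [ 0.481 -0.224  0.083]
180 [ 0.4667 -0.2046  0.0755] [189 171 174]
190 [ 0.4689 -0.2076  0.0871] [45 40 41]
200 [ 0.4693 -0.2082  0.1054] [42 37 37]
210 [ 0.4727 -0.2127  0.1071] [41 37 38]
220 [ 0.4763 -0.2175  0.1077] [39 34 34]
230 [ 0.4753 -0.2163  0.1261] [60 57 53]
240 [ 0.4754 -0.2164  0.1381] [29 23 26]
250 [ 0.4769 -0.2185  0.1439] [23 19 19]
260 [ 0.4801 -0.2228  0.1439] [22 19 18]
270 [ 0.4612 -0.1976  0.2071] [64 58 58]
280 [ 0.4628 -0.1997  0.2076] [82 76 76]
290 [ 0.4649 -0.2025  0.207 ] [56 52 53]
300 [ 0.5295 -0.2888  0.0594] [56 50 44]
310 [ 0.5349 -0.296   0.0601] [57 53 48]
320 [ 0.5406 -0.3036  0.0604] [113 103  92]
[[0.454, -0.203, 0.214], [0.456, -0.202, 0.214], [0.457, -0.201, 0.213], [0.461, -0.203, 0.208], [0.462, -0.202, 0.207], [0.464, -0.201, 0.208], [0.466, -0.2, 0.207], [0.467, -0.199, 0.207], [0.466, -0.195, 0.214], [0.467, -0.194, 0.214], [0.468, -0.192, 0.214]]
685 [ 0.47327445 -0.21332062  0.10576847] ((486.5038757324219, -236.18954467773438), (14.070201873779297, 68.19227600097656), 29.523584365844727)
42 [-70. -61. -55. -50. -67. -64. -60. -55. -50. -67. -62. -59. -54. -51.
 -65. -61. -58. -54. -51. -68. -64. -57. -51. -67. -63. -60. -57. -54.
 -67. -63. -60. -57. -54. -68. -64. -61. -57. -55. -58. -60. -57. -62.]
```

Run:
```python
from h import *
print(np.round(arm.current_joint_positions(),4),arm.current_ft_torque(),arm.current_force())
R=Ro.from_rotvec(arm.current_orientation()).as_matrix();t=np.array(arm.current_ee_pos())
print(np.degrees(np.arctan2(R[1,0],R[0,0])))
p,w,d=load('wrist');P=(pts(p,d)-t)@R   # tool frame
m=(P[...,2]<0.03)&(P[...,2]>-.1)&(d>0)&(abs(P[...,0])<.04)&(abs(P[...,1])<.06)
for z in np.arange(-.09,.0,.01):
    k=m&(P[...,2]>z)&(P[...,2]<z+.01); q=P[k]
    if len(q): print(z.round(3),len(q),np.percentile(q,[1,50,99],axis=0)[:,:2].round(4).tolist())
arm.open_gripper();print(arm.current_opening(),arm.current_t())
p,w2,d2=grab('wrist')
o=np.hstack([w[120:340,100:400],w2[120:340,100:400]]);cv2.imwrite('pics/g3.png',cv2.resize(o,(800,293))[...,::-1])
P=pts(p,d2);a=np.array([.481,-.224])
m=(P[...,2]>.1)&(P[...,2]<.111)&(np.linalg.norm(P[...,:2]-a,axis=-1)<.035);q=P[m];print(cv2.minAreaRect((q[:,:2]*1000).astype(np.float32)))
```

```text
[-0.6466  0.5515  1.7637  0.      0.8265 -1.2878] [ 0.01708966 -0.09743794 -0.00595269] [-0.05532342 -0.31811942  0.83525276]
126.73925136617375
-0.09 499 [[-0.0095, -0.0051], [-0.0041, 0.0004], [0.0025, 0.0048]]
-0.08 243 [[-0.0087, -0.0061], [0.0097, -0.0004], [0.0117, 0.0058]]
-0.07 341 [[0.001, -0.0074], [0.0097, -0.0004], [0.0116, 0.007]]
-0.06 281 [[0.0086, -0.0086], [0.0099, 0.0001], [0.0117, 0.0082]]
-0.05 281 [[0.0091, -0.0092], [0.01, 0.0001], [0.0116, 0.0087]]
-0.04 66 [[0.0091, -0.0089], [0.0099, -0.0005], [0.0116, 0.0085]]
-0.03 622 [[0.0044, -0.0069], [0.0127, 0.0001], [0.0206, 0.0072]]
-0.02 110 [[0.0144, -0.0065], [0.0202, 0.0007], [0.0211, 0.0075]]
-0.01 96 [[0.0052, -0.0076], [0.0202, 0.0007], [0.0209, 0.0073]]
0.9998889035833123 6.3583
((480.43798828125, -225.47854614257812), (14.053071975708008, 43.56821060180664), 29.53670883178711)
```

View pics/g3.png

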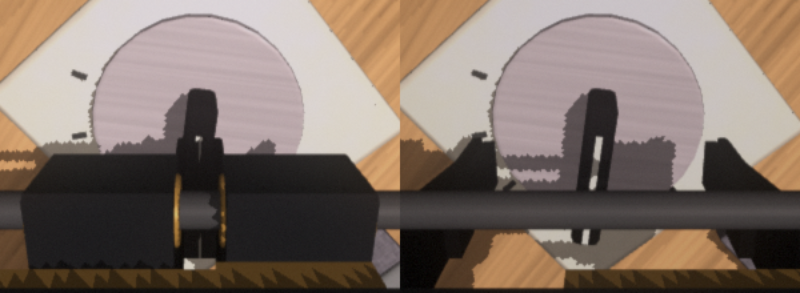

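The fingers really did shut (a thin slit is visible at (200,240)) and the fin stayed at -60.5°, so gripping over the axis doesn't work here. The fin can be pushed from the side, so I'll sweep it round with shut fingers, flat against its clockwise face, watching the force. I'll stop short and measure.

```bash
cat >> h.py <<'E'
A=np.array([.481,-.224])
def push_pose(th,off,z=.085,r=.034):
    t=np.radians(th);u=np.array([np.cos(t),np.sin(t)]);n=np.array([-u[1],u[0]])
    return np.append(A+r*u-off*n,z).tolist(),down(th+90)
def fin_angle(n):
    p,im,d=grab(n);P=pts(p,d);e=P[...,:2]-A
    m=(P[...,2]>.097)&(P[...,2]<.112)&(np.linalg.norm(e,axis=-1)<.07);q=e[m]
    r=cv2.minAreaRect((q*1000).astype(np.float32)); c=q.mean(0)
    return r,c.round(4),np.degrees(np.arctan2(c[1],c[0])).round(1),m.sum()
E
python3 - <<'E'
from h import *
arm.servo_line(A.tolist()+[.16],velocity=.2); arm.close()
arm.reach(*push_pose(-60.5,.034,.16))
print(arm.servo_line(*push_pose(-60.5,.034),velocity=.15,threshold=15),arm.current_ee_pos())
f0=np.array(arm.current_force())
print(arm.servo_line(*push_pose(-60.5,.0165),velocity=.05,threshold=20),np.array(arm.current_force())-f0,arm.current_ee_pos())
for th in (-50,-40,-30):
    print(th,arm.servo_line(*push_pose(th,.0165),velocity=.05,threshold=30),(np.array(arm.current_force())-f0).round(2))
print(arm.current_t())
for n in ('wrist','scene'): print(fin_angle(n))
_,w,_=load('wrist');_,s,_=load('scene')
o=np.zeros((400,780,3),np.uint8);o[:300,:380]=cv2.resize(w[100:340,100:404],(380,300))
o[:400,385:780]=cv2.resize(s[190:310,160:280],(395,400),interpolation=cv2.INTER_CUBIC);cv2.imwrite('pics/g4.png',o[...,::-1])
E
```

```text
False [ 0.46857377 -0.27061348  0.08529622]
False [ 0.87112948  0.77976272 -0.1911464 ] [ 0.48373821 -0.26146582  0.08523619]
-50 False [ 1.21  0.06 -0.1 ]
-40 False [ 0.86  0.3  -0.87]
-30 False [ 1.11 -0.53 -0.43]
12.0333
(((6.9206085205078125, -13.425178527832031), (13.975210189819336, 70.91893005371094), 29.678430557250977), array([ 0.0039, -0.0046]), np.float64(-49.7), np.int64(2201))
(((0.0, 0.0), (0.0, 0.0), 0.0), array([nan, nan]), np.float64(nan), np.int64(0))h.py:23: RuntimeWarning: Mean of empty slice.
  r=cv2.minAreaRect((q*1000).astype(np.float32)); c=q.mean(0)
  ret = um.true_divide(
```

View pics/g4.png

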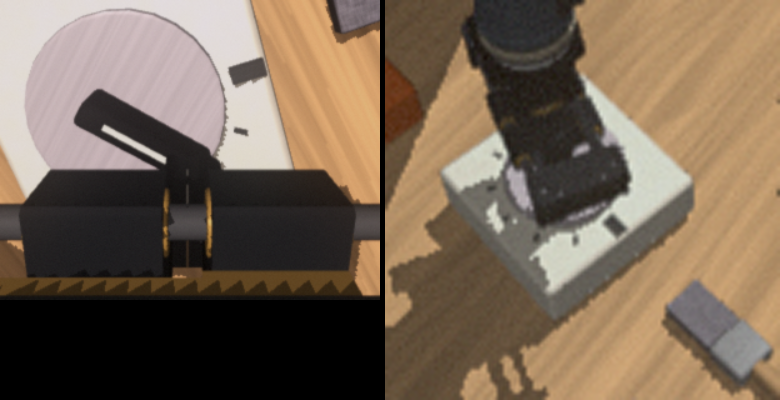

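The pointer is still at -60°, with no contact force, although the TCP now lies on it. So the fingers may end higher than the TCP reading suggests. I'll measure where the tips really are.

Run:
```python
from h import *
R=Ro.from_rotvec(arm.current_orientation()).as_matrix();t=np.array(arm.current_ee_pos())
print(t)
arm.servo_line((t+[0,0,.09]).tolist(),velocity=.2); t=np.array(arm.current_ee_pos())
for n in ('wrist','scene','top'):
    p,w,d=grab(n);P=(pts(p,d)-t)@R
    m=(d>0)&(abs(P[...,0])<.03)&(abs(P[...,1])<.03)&(P[...,2]<.05)
    print(n)
    for z in np.arange(-.10,.05,.01):
        k=m&(P[...,2]>=z)&(P[...,2]<z+.01);q=P[k]
        if len(q): print(z.round(3),len(q),q.min(0)[:2].round(3),q.max(0)[:2].round(3))
_,w,_=load('wrist');_,s,_=load('scene')
o=np.zeros((400,780,3),np.uint8);o[:300,:380]=cv2.resize(w[100:340,100:404],(380,300))
o[:400,385:780]=cv2.resize(s[150:290,160:300],(395,400),interpolation=cv2.INTER_CUBIC);cv2.imwrite('pics/g5.png',o[...,::-1])
print(arm.current_t())
```

```text
[ 0.50184073 -0.25533817  0.08494825]
wrist
-0.1 89 [-0.008 -0.005] [0.008 0.005]
-0.09 497 [-0.01  -0.006] [0.012 0.006]
-0.08 248 [-0.01  -0.006] [0.012 0.006]
-0.07 340 [ 0.    -0.007] [0.012 0.007]
-0.06 287 [ 0.003 -0.009] [0.012 0.009]
-0.05 265 [ 0.009 -0.009] [0.012 0.009]
-0.04 71 [ 0.009 -0.009] [0.011 0.009]
scene
-0.09 2 [-0.003  0.014] [0.005 0.014]
top
12.8833
```

View pics/g5.png

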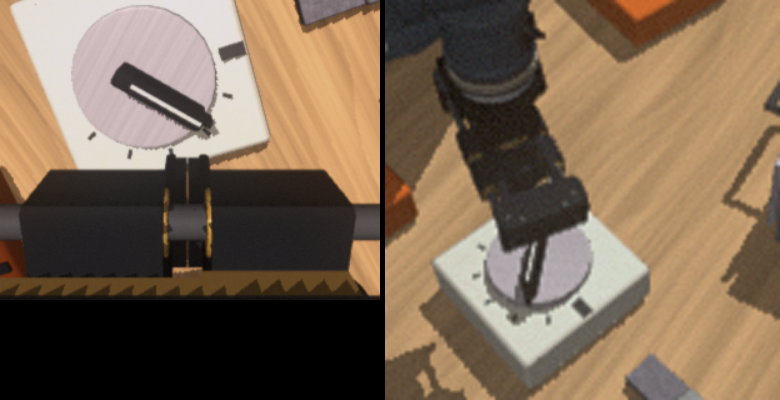

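The pictures show the shut fingers ending well short of the reported TCP: at (190,155) in the left panel, with no finger points below about 35 mm behind it. The tips were passing above the 107 mm fin, so I'll measure the offset exactly, correct heights by it and grip again.

Run:
```python
from h import *
R=Ro.from_rotvec(arm.current_orientation()).as_matrix();t=np.array(arm.current_ee_pos())
p,w,d=load('wrist');P=(pts(p,d)-t)@R
m=(d>0)&(abs(P[...,0])<.02)&(abs(P[...,1])<.02)&(P[...,2]<0)
zt=np.percentile(P[m][:,2],[98,99.5,100]);print('tip',zt)
D=-float(zt[2]); assert .02<D<.045
arm.open_gripper()
arm.reach(A.tolist()+[.15],down(120))
f0=np.array(arm.current_force())
hit=arm.servo_line(A.tolist()+[.086-D],velocity=.08,threshold=8)
print(hit,arm.current_ee_pos(),np.array(arm.current_force())-f0)
if not hit:
    arm.close();print(arm.current_opening()*87,arm.current_finger_force())
print(arm.current_t(),np.round(arm.current_joint_positions(),3))
```

```text
tip [-0.04039827 -0.03879376 -0.03780602]
False [ 0.4813845  -0.2242353   0.04868021] [ 0.52122001  0.7868659  -0.87185176]
13.666055827239768 29.968867991119623
17.9583 [-0.647  0.61   1.786 -0.002  0.746 -1.17 ]
```

The fin is gripped (13.7 mm, 30 N). Now I'll turn it to the zero mark.

Run:
```python
from h import *
q=np.array(arm.current_joint_positions());goal=arm.solve_ik(arm.current_ee_pos(),down(180-13.4))
print(goal)
q[5]=goal[5];arm.move_joints(q.tolist());arm.pause(.2)
R=Ro.from_rotvec(arm.current_orientation()).as_matrix();print(np.degrees(np.arctan2(R[1,0],R[0,0]))-180,arm.current_opening()*87,arm.current_force())
arm.open_gripper()
t=np.array(arm.current_ee_pos());arm.servo_line((t+[0,0,.13]).tolist(),velocity=.25)
p,im,d=grab('wrist');P=pts(p,d);e=P[...,:2]-A
m=(P[...,2]>.1)&(P[...,2]<.112)&(np.linalg.norm(e,axis=-1)<.07);print(cv2.minAreaRect((e[m]*1000).astype(np.float32)),m.sum())
k=(im.max(-1)<95)&(P[...,2]>.055)&(P[...,2]<.07)&(abs(np.linalg.norm(e,axis=-1)-.072)<.014)&(e[...,0]>.04)
n,l,st,c=cv2.connectedComponentsWithStats(k.astype(np.uint8))
i=1+st[1:,4].argmax();z=e[l==i].mean(0);print(st[i],z,np.degrees(np.arctan2(z[1],z[0])),np.linalg.norm(z))
print('scene',fin_angle('scene'))
cv2.imwrite('pics/g6.png',im[...,::-1]);print(arm.current_t())
```

```text
[-6.48269616e-01  6.09672118e-01  1.78731338e+00 -4.44089210e-16
  7.44607158e-01 -1.98519182e+00]
-13.299409219602012 14.188346492532451 [-1.69073065  0.66328366  0.30625807]
((13.659412384033203, -3.744352340698242), (13.710835456848145, 71.36810302734375), 76.38735961914062) 1167
[245 242  10   9  57] [ 0.07370102 -0.01783863] -13.606227887671357 0.07582912751234906
scene (((16.577499389648438, -3.957416534423828), (14.388350486755371, 72.20380401611328), 77.02037048339844), array([ 0.0181, -0.0054]), np.float64(-16.6), np.int64(124))
21.075
```

View pics/g6.png

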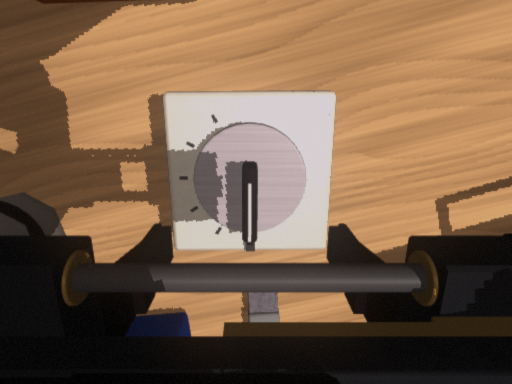

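The wrist view shows the pointer (col 250, rows 160–250) aimed at the zero bar at (250,243). The fin is at -13.6° and the mark at -13.6°, so the dial is done. Next is the tray: I'll hook shut fingers in the 41 mm gap behind the bar and pull to the stop with a force guard.

Run:
```python
from h import *
D=.0378;c=np.array([.769,.1447]);R=Ro.from_euler('z',4.8,degrees=True).as_matrix()[:2,:2]
def W(x,y,tip): return np.append(c+R@[x,y],tip-D).tolist()
o=down(184.8);print(W(-.159,-.004,.1))
arm.close()
arm.reach(W(-.160,-.004,.19),o);print(arm.current_t(),arm.current_joint_positions())
f0=np.array(arm.current_force())
hit=arm.servo_line(W(-.160,-.004,.099),velocity=.12,threshold=8)
print(hit,arm.current_ee_pos(),np.array(arm.current_force())-f0)
if not hit:
    s=arm.servo_line(W(-.305,-.004,.099),velocity=.06,threshold=15)
    e=np.array(arm.current_ee_pos());print('stop',s,R.T@(e[:2]-c),np.array(arm.current_force())-f0,arm.current_t())
```

```text
[0.6108923467526581, 0.12740925147316381, 0.062200000000000005]
24.0 [ 2.50274326e-02  5.61778767e-01  1.47114946e+00 -6.83405906e-04
  1.10861994e+00 -1.62802374e+00]
False [0.61064951 0.12715614 0.06184342] [-0.46672698 -0.85043261 -0.11611673]
stop True [-0.28077178 -0.00433002] [ 0.65506472 -0.94749689 -0.59396611] 26.7583
```

Run:
```python
from h import *
D=.0378;c=np.array([.769,.1447]);R=Ro.from_euler('z',4.8,degrees=True).as_matrix()[:2,:2]
def W(x,y,tip): return np.append(c+R@[x,y],tip-D).tolist()
f0=np.array(arm.current_force())
s=arm.servo_line(W(-.305,-.004,.099),velocity=.04,threshold=25)
e=np.array(arm.current_ee_pos());L=R.T@(e[:2]-c);print('stop',s,L,np.array(arm.current_force())-f0,arm.current_t())
for n in ('top','scene'):
    p,im,d=grab(n);P=pts(p,d);Q=(P[...,:2]-c)@R
    m=(P[...,2]>.108)&(P[...,2]<.127)&(abs(Q[...,1])<.075)&(Q[...,0]<-.26)&(Q[...,0]>-.36)
    print(n,m.sum(),Q[m][:,0].min() if m.any() else '')
```

```text
stop True [-0.27923117 -0.00464263] [0.78758468 1.16490408 1.39496691] 27.1917
top 0 
scene 87 -0.3018624098093962
```

Run:
```python
from h import *
D=.0378;c=np.array([.769,.1447]);R=Ro.from_euler('z',4.8,degrees=True).as_matrix()[:2,:2]
def W(x,y,tip): return np.append(c+R@[x,y],tip-D).tolist()
def bar():
    p,im,d=grab('scene');P=pts(p,d);Q=(P[...,:2]-c)@R
    m=(P[...,2]>.108)&(P[...,2]<.127)&(abs(Q[...,1])<.075)&(Q[...,0]<-.26)&(Q[...,0]>-.36)
    return np.percentile(Q[m][:,0],[0,5,20]).round(4)
for x in (-.2815,-.2835,-.286,-.2885):
    s=arm.servo_line(W(x,-.004,.099),velocity=.03,threshold=45)
    e=np.array(arm.current_ee_pos());f=np.array(arm.current_force());print(x,s,(R.T@(e[:2]-c)).round(4),f.round(1),bar(),round(arm.current_t(),2))
    if s or np.linalg.norm(f)>20: break
```

```text
-0.2815 False [-0.2791 -0.0043] [ 5.7 -0.4  2. ] [-0.301  -0.2986 -0.2937] 27.61
-0.2835 False [-0.2789 -0.0044] [ 7.6  0.4 -1.1] [-0.3014 -0.299  -0.2932] 27.91
-0.286 False [-0.2788 -0.0044] [11.7  2.2 -4.8] [-0.3016 -0.2987 -0.2925] 28.21
-0.2885 False [-0.2786 -0.0045] [14.9  2.1 -7.6] [-0.3019 -0.2988 -0.2928] 28.51
```

The position holds while the force climbs (15 N), so the tray is at its hard stop. I'll back off into the gap, lift clear and check everything.

Run:
```python
from h import *
D=.0378;c=np.array([.769,.1447]);R=Ro.from_euler('z',4.8,degrees=True).as_matrix()[:2,:2]
def W(x,y,tip): return np.append(c+R@[x,y],tip-D).tolist()
f0=np.array(arm.current_force())
arm.servo_line(W(-.271,-.004,.099),velocity=.04)
print(arm.current_force())
print(arm.servo_line(W(-.271,-.004,.25),velocity=.2))
arm.reach([.45,-.1,.28],down(150))
p,im,d=grab('scene');P=pts(p,d);Q=(P[...,:2]-c)@R
m=(P[...,2]>.108)&(P[...,2]<.127)&(abs(Q[...,1])<.08)&(Q[...,0]<-.2)&(Q[...,0]>-.36)
print(m.sum(),np.percentile(Q[m],[0,5,50],axis=0).round(4).tolist(),'fin',fin_angle('scene'))
p,it,d=grab('top');P=pts(p,d);Q=(P[...,:2]-c)@R
m=(P[...,2]>.108)&(P[...,2]<.127)&(abs(Q[...,1])<.08)&(Q[...,0]<-.2)&(Q[...,0]>-.36)
if m.any(): print('top',m.sum(),np.percentile(Q[m],[0,5,50],axis=0).round(4).tolist())
o=np.zeros((384,800,3),np.uint8);o[:,:512]=im;o[:216,512:]=cv2.resize(it,(288,216));cv2.imwrite('pics/g7.png',o[...,::-1]);print(arm.current_t())
```

```text
[ 0.65332217 -0.78022689  0.0999367 ]
False
249 [[-0.3036, -0.0792], [-0.3004, -0.0719], [-0.2834, -0.0092]] fin (((19.864383697509766, -4.697216987609863), (14.099724769592285, 77.52777862548828), 77.615478515625), array([ 0.0182, -0.0053]), np.float64(-16.3), np.int64(123))
top 241 [[-0.3055, -0.0779], [-0.3044, -0.0703], [-0.2953, -0.0013]]
31.0833
```

View pics/g7.png

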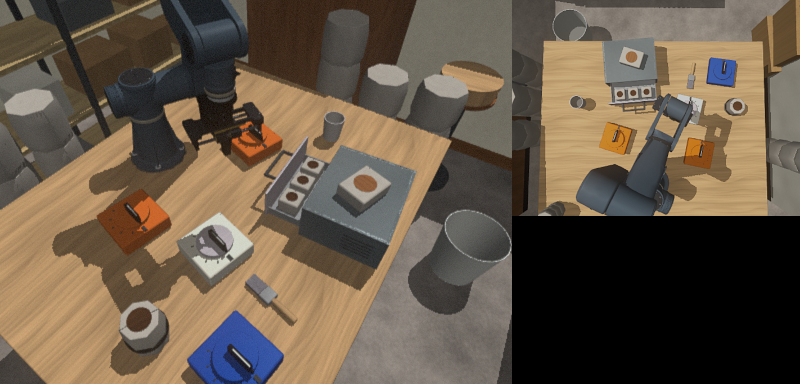

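The scene view shows the tray out at (295,185) with its moulds. The white dial's pointer is at the zero bar (about 13° off world x, in line with the mark), and the mould, jar, brush and half-mould haven't moved. The arm is clear, so I'll hand in.

```bash
python3 -c "
from workcell import arm
print(arm.close_job(),arm.current_t())"
```

```text
the job is handed in; nothing more can be done
the job is handed in; nothing more can be done
```

I handed the job in at about 31 s without seeing the verdict: the white timer's pointer was within about 1° of its zero mark, and the tray was against a hard stop, though the cameras put its travel at about 113 mm rather than 120 mm (limit 108 mm); moulds, jar and brush showed no movement in the last pictures.

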